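Open the ball pump and put its flat battery on charge

ROBOT

A 6-joint arm with a two-finger parallel gripper is mounted at the origin on the work surface. World frame = base frame: x ahead of the robot, y to its left, z up, the work surface at z = 0. Lengths are in m, angles in rad, forces in N, time in s.
With the tool pointing down it reaches from about 0.275 to 0.825 m from the base axis. Payload 5.2 kg.
Tool frame: the origin (TCP) lies on the centre line of the jaws, within the pads' length; the fingertips stand 11 mm ahead of it and the grasp point (between the pads) lies 8 mm behind it; z points along the fingers, y is the direction in which the jaws open and shut (so a half turn about z gives the same grasp; the last joint's range is limited). The gripper opens to 93 mm and grips with 3 to 60 N. Pads are 15 mm wide; open, the fingers measure 128 mm over their backs; the gripper's body (75 mm by 188 mm) begins 65 mm behind the grasp point.
Start: joints at [0.95, 0.259, 1.535, -0, 1.348, -0.203], TCP at [0.223, 0.503, 0.208] pointing down, gripper open.
Joint ranges: [-3.14, 3.14], [-0.91, 2.08], [0.19, 2.58], [-1.22, 4.36], [0.22, 2.71], [-3.12, 3.12]. Speed limits (rad/s): [2.57, 2.57, 3.14, 3.14, 3.14, 3.14].

INTERFACE

Orientations are given as a rotation vector (axis times angle).
In Python, from rig import manip gives the robot as it stands. Calls block until the motion is done:
- manip.movep(position, orientation): joint-space move of the TCP to a pose.
- manip.line_to(position, v=0.15, orientation=None, stop_force=None): straight line of the TCP; orientation=None keeps the orientation; v is the mean speed in m/s. With stop_force (N) it stops when the force on the tool has changed by that much, and returns True; else False.
- manip.goto_joints(angles): joint-space move.
- manip.move_gripper(opening): finger opening in m; the grip force is fixed at half the most; returns when the fingers have stopped.
- manip.dwell(seconds).
- manip.inverse_kinematics(position, orientation): joint angles nearest the present ones, or None.
- manip.grab_frame(name): name is "scene" or "top" or "wrist"; returns (picture, depth): 420x560x3 uint8, red, green, blue; 420x560 float32, m along the optical axis (not along the pixel's ray), 0 where there is no reading.
- manip.camera_params(name): a dict with "camera_matrix" (3x3 intrinsics, pixels), "position" and "rotation" of the camera in the world; the wrist camera has in their place "hand_eye" (4x4, takes a point from camera to tool coordinates, whose origin is the TCP and whose axes are the flange's). Camera axes: x right, y down, z forward; pixel columns grow to the right and rows downward; lengths in m; the calibration is good to about 2 mm. A picture is of the moment at which its call begins: read the wrist's pose just before it. camera_params takes no time and is no camera call.
A pose or a line that the arm cannot do raises manip.IKError and nothing moves.
- manip.close_job(): hands the job in, once; it reports no verdict.
Trained networks look in the newest picture that a camera, given by its name, has taken for a name from the list of things; names that differ only in an ending like _2 or _b are one class to them, and where a whole thing is asked for, a point or a joint stands for the part that bears it (a point fixed in the world has none). Each returns a list of dicts, best first, with "confidence" (0 to 1); they miss things now and then, are a little off and sometimes report something else, mostly with a low value. They report only what shows in the picture. A call takes as long as a camera call. They do not tell look-alikes from the thing itself.
- manip.spot_in(query, camera): "centre" ([column, row] as shares, 0 to 1, of the picture: columns of its width, rows of its height, amid what is visible of it).
- manip.place_of(query, camera): "centre" ([column, row] as shares, 0 to 1, of the picture: columns of its width, rows of its height: a listed point, or the origin of a listed thing).
Readings, each from a call of its own:
- manip.get_time(): time.
- manip.get_joint_positions(): joint angles.
- manip.get_qvel(): joint speeds.
- manip.get_joint_efforts(): joint torques, N m.
- manip.get_ee_pos(): TCP position.
- manip.get_tool_rot(): TCP orientation.
- manip.get_contact_force(): force on the tool from outside, world axes, zero at the start.
- manip.get_torque(): the same for the moment, N m.
- manip.get_width(): finger opening in m.
Only numpy, scipy, OpenCV 4.12 (cv2) and the standard library are available. Lean on these libraries where they do the work, as an engineer would, in place of code of your own. Each camera call takes 0.05 s, during which the arm holds its last target.

TASK

The ball pump's battery is flat: squeeze the two yellow side tabs of its blue cover together until they release, lift the cover off and set it down right way up inside the teal tray. Lift the battery pack out by its red handle, set it down upright in the bed of the white charger, and only then push the green-tipped switch over to its other end to start charging. Set both parts down rather than dropping them, leave them lying there, and do not knock the cans, bottles, marker or tape about.

Things in the scene. Friction and masses are not known exactly. Their poses are not given: they have to be found in the camera images.
- pump: Ball pump, fixed. Origin: centre of the underside of its battery bay; z up. Bay: open grey box 170 (x) by 72 (y) by 59 mm high; at its +x end a blue motor block 94 mm wide, 74 mm high (gauge to 81), x = 85 to 210 mm, then a nozzle. The pack stands on the bay's floor 5 mm above the origin, between guides with 2 to 3 mm to spare: lift it straight up.
- cover: Blue snap-fit cover, 0.13 kg, loose, latched on the bay at the start. Origin: centre of its flange's underside, on the bay's rim; axes as the pump's. Flange 166 (x) by 70 (y) by 6 mm, on it a hollow cap 110 by 49 mm, up to z = 40 mm. Skirts reach 14 mm below the origin (on a flat floor the origin is 14 mm up). Hooks hold it unless both tabs are in by 5 mm; then lift it straight up 40 mm.
- tab_l (a joint): Travel of the yellow tab on the cover's +y side: 0 out, 0.008 m fully in; sprung, about 2.5 N to start and 9 N fully in. The cover can be carried by the squeezed tabs.
- tab_r (a joint): The same for the tab on the cover's -y side.
- tab_l_face (a point): Centre of the outer face of the +y tab: at x = 0, y = 33, z = 22 mm from the cover's origin. The tab is 40 mm long in x and spans z = 8 to 36 mm; the two faces are 66 mm apart at rest, 50 mm fully in. Squeeze along the cover's y, finger tips kept above z = 8 mm (flange and rim lie below).
- tab_r_face (a point): Centre of the outer face of the -y tab, likewise.
- pack: Battery pack, loose, about 0.4 kg, under the cover in the bay, axes as the pump's. Origin: centre of its underside. Black body 120 mm (x) by 46 mm (y) by 38 mm high; on top a red handle bar 60 mm (x) by 18 mm (y), from 38 to 74 mm above the origin. In the bay the handle stands 20 mm above the rim; grip it across y.
- tray: Shallow teal tray, fixed, 240 mm (x) by 160 mm (y), 30 mm high, walls and floor 5 mm. Origin: centre of its underside. The cover belongs here, roughly in the middle.
- charger: White charger, fixed. Origin: underside, below the centre of the bed. Plinth 245 mm long in x (from -165 to +80 mm), 96 mm wide, 20 mm high. On it the bed, a flat place with inside 140 mm (x) by 68 mm (y) and a rim 12 mm high; the pack's long side goes along the charger's x, either way round.
- charger_bed (a point): Centre of the bed's floor, 20 mm above the charger's origin; axes as the charger's.
- switch_tip (a point): Centre of the green ball (26 mm across) on the switch lever, a 10 mm rod, 80 mm from pivot to ball centre. It turns about a line along the charger's x through (-125, 0, 42) mm from the charger's origin, on a block 50 (x) by 70 mm (y), 45 mm high. Off, the ball is at y = -38, z = 112 mm; push it over to +y, where it ends at y = +38. It stays where left; about 1 N moves it.
- switch (a joint): Angle of the switch lever: 0 off, 1.0 rad fully on.
- can_a: Gold drinks can, loose, 66 mm across, 105 mm high, on the table between robot and pump. Origin: underside.
- can_b: Gold drinks can, the same, at the left side.
- can_c: Gold drinks can, the same, at the right side.
- bottle_a: Clear water bottle with dark blue cap, loose, 64 mm across, 190 mm high, behind the pump to the left. Origin: underside.
- bottle_b: Clear water bottle, the same, behind the pump to the right.
- marker: Black marker pen, loose, 120 by 16 by 16 mm, lying in front of the pump. Origin: underside.
- tape: Roll of white tape, loose, 90 mm across, 38 mm high, lying on the table between robot and pump. Origin: underside.
- pump_rim (a point): Centre of the bay's mouth at rim height, 59 mm above the pump's origin; axes as the pump's.
There are look-alikes about, which are no part of the job. There is more than one size of the cover; the one meant has the size given above.

How it is judged:
On the way, in this order (a step that is already met when the one before it is completed fails the run):
1. both tabs are squeezed in by more than 4 mm while the cover still sits on the bay (value of joint each of tab_l, tab_r above 0.004 m and distance between cover and pump_rim below 0.008 m), for 0.1 s.
2. the cover is lifted clear of the bay in the fingers (z of cover in the frame of pump_rim above 0.035 m and contact force between cover and the fingers above 0.5 N), for 0.05 s.
3. the cover is set down right way up in the tray, still in the fingers (not dropped) (x of cover in the frame of tray between -0.06 and 0.06 m and y of cover in the frame of tray between -0.06 and 0.06 m and z of cover in the frame of tray between 0.01 and 0.027 m and angle between cover's own z axis and vertical below 0.12 rad and contact force between cover and the fingers above 0.5 N), for 0.05 s.
4. the pack is lifted out of the bay in the fingers (z of pack in the frame of pump above 0.06 m and contact force between pack and the fingers above 0.5 N), for 0.05 s.
5. the pack is set down upright in the charger's bed, still in the fingers (not dropped) (x of pack in the frame of charger_bed between -0.014 and 0.014 m and y of pack in the frame of charger_bed between -0.015 and 0.015 m and z of pack in the frame of charger_bed between -0.004 and 0.007 m and angle between pack's own z axis and vertical below 0.1 rad and contact force between pack and the fingers above 0.5 N), for 0.05 s.
6. the switch is pushed over while the pack stays in the bed (x of pack in the frame of charger_bed between -0.014 and 0.014 m and y of pack in the frame of charger_bed between -0.015 and 0.015 m and z of pack in the frame of charger_bed between -0.004 and 0.007 m and angle between pack's own z axis and vertical below 0.1 rad and value of joint switch above 0.8 rad), for 0.2 s.
At the end, for the whole second after the job is handed in: Cover at rest upright on the tray floor (within 60 mm of tray centre in x and y, origin 10-27 mm above the tray's, tilt < 0.12 rad); pack at rest upright in the bed (within 14 mm in x, 15 mm in y of its centre, -4 to 7 mm in z, tilt < 0.1 rad); switch past 0.8 rad (all of step 6 and x of cover in the frame of tray between -0.06 and 0.06 m and y of cover in the frame of tray between -0.06 and 0.06 m and z of cover in the frame of tray between 0.01 and 0.027 m and angle between cover's own z axis and vertical below 0.12 rad and linear speed of each of cover, pack below 0.02 m/s); the robot touches nothing.
It fails at once if a can, bottle, the marker or the tape is moved more than 40 mm from its place (distance of any of can_a, can_b, can_c, bottle_a, bottle_b, marker, tape from where it was at the start of the episode above 0.04 m).
It fails at once if a can or bottle is tipped over (angle between any of can_a, can_b, can_c, bottle_a, bottle_b's own z axis and vertical above 0.5 rad).
It also fails if it takes over 67 s, if anything falls off the work surface, if the arm or the gripper's body presses on something with over 40 N, if the wrist force passes 120 N, or if a joint passes its speed limit or range.

## Working session

There is one attempt and no reset: what is moved stays moved. The work goes in short steps, each a Python script; the robot and the scene stay as the last script left them, time stands still between calls to the robot, and variables do not carry over. Pictures are saved under pics/ and viewed, and the job is handed in when it is done.

```bash
mkdir -p pics; ls; cat > h.py <<'E'
from rig import manip
import numpy as np, cv2
from scipy.spatial.transform import Rotation as R
def cam(name):
    p=manip.camera_params(name); K=np.array(p["camera_matrix"])
    if "hand_eye" in p:
        T=np.eye(4);T[:3,:3]=R.from_rotvec(manip.get_tool_rot()).as_matrix();T[:3,3]=manip.get_ee_pos()
        M=T@np.array(p["hand_eye"])
    else:
        M=np.eye(4);r=np.array(p["rotation"]);M[:3,:3]=r if r.shape==(3,3) else R.from_rotvec(r).as_matrix();M[:3,3]=p["position"]
    return K,M
def cloud(name,fn=None):
    K,M=cam(name); im,d=manip.grab_frame(name)
    if fn: cv2.imwrite(fn,im[:,:,::-1])
    v,u=np.mgrid[:420,:560]
    P=np.stack([(u-K[0,2])/K[0,0]*d,(v-K[1,2])/K[1,1]*d,d],-1)@M[:3,:3].T+M[:3,3]
    P[d==0]=np.nan
    return im,d,P,K,M
def ray(K,M,uv,z):
    r=M[:3,:3]@np.array([(uv[0]-K[0,2])/K[0,0],(uv[1]-K[1,2])/K[1,1],1]); return M[:3,3]+r*(z-M[2,3])/r[2]
E
python3 - <<'E'
from h import *
for n in("scene","top","wrist"):
    im,d,P,K,M=cloud(n,f"pics/{n}0.png"); np.savez(f"{n}0.npz",im=im,d=d,P=P,K=K,M=M)
    print(n,K[0,0],M.round(3).tolist(),np.mean(d==0))
    for q in "cover pack tray charger charger_bed switch_tip tab_l_face tab_r_face pump pump_rim".split():
        for f in (manip.place_of,):
            print(q,[( (np.array(x["centre"])*[560,420]).round(0).tolist(),round(x["confidence"],2)) for x in f(q,n)[:4]])
print(manip.get_time())
E
```

```text
pics
scene 450.8649320498271 [[-0.902, 0.359, -0.238, 0.808], [0.431, 0.762, -0.484, 0.628], [0.008, -0.539, -0.842, 1.226], [0.0, 0.0, 0.0, 1.0]] 0.003920068027210884
cover [([254.0, 225.0], 0.94), ([308.0, 122.0], 0.88)]
pack [([252.0, 225.0], 0.22)]
tray [([302.0, 336.0], 0.56), ([253.0, 226.0], 0.27), ([257.0, 232.0], 0.16)]
charger [([228.0, 166.0], 0.79)]
charger_bed [([227.0, 161.0], 0.81), ([231.0, 166.0], 0.47)]
switch_tip [([253.0, 120.0], 0.63), ([226.0, 158.0], 0.63), ([336.0, 242.0], 0.6)]
tab_l_face [([258.0, 235.0], 0.58), ([323.0, 115.0], 0.42)]
tab_r_face [([296.0, 122.0], 0.49), ([255.0, 212.0], 0.48)]
pump [([256.0, 237.0], 0.95)]
pump_rim [([252.0, 227.0], 0.83), ([217.0, 320.0], 0.47)]
top 390.3558867409699 [[-0.026, -0.981, 0.194, 0.257], [-1.0, 0.029, 0.009, -0.001], [-0.015, -0.194, -0.981, 1.155], [0.0, 0.0, 0.0, 1.0]] 0.00407312925170068
cover [([290.0, 177.0], 0.97), ([413.0, 304.0], 0.75)]
pack [([352.0, 118.0], 0.58)]
tray [([182.0, 181.0], 0.8)]
charger []
charger_bed [([385.0, 187.0], 0.91)]
switch_tip [([419.0, 222.0], 0.49)]
tab_l_face [([417.0, 327.0], 0.6), ([279.0, 170.0], 0.41)]
tab_r_face [([413.0, 285.0], 0.56), ([301.0, 176.0], 0.51)]
pump [([343.0, 250.0], 0.6), ([291.0, 181.0], 0.57)]
pump_rim [([291.0, 176.0], 0.57)]
wrist 315.1066440293102 [[0.406, 0.879, 0.251, 0.155], [0.914, -0.391, -0.111, 0.535], [0.0, 0.275, -0.962, 0.386], [0.0, 0.0, 0.0, 1.0]] 0.0037287414965986396
cover []
pack []
tray []
charger []
charger_bed []
switch_tip []
tab_l_face []
tab_r_face []
pump [([386.0, 387.0], 0.57)]
pump_rim []
1.65
```

View pics/scene0.png

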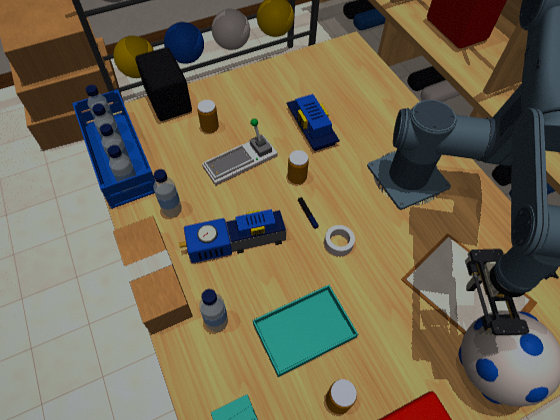

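View pics/top0.png

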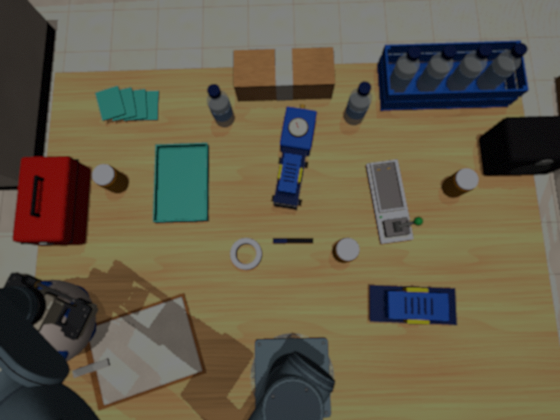

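View pics/wrist0.png

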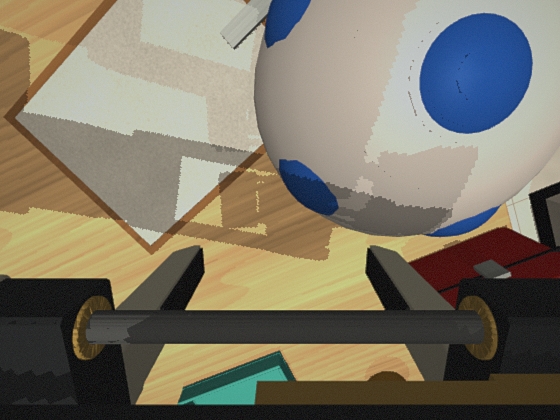

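The scene view shows the pump with its cover at (255,225), the charger at (240,160) with the green ball at (253,121), the tray at (305,330) and the larger decoy cover at (312,120). In the top view the pump cover is at (290,177), the charger at (388,200), the ball at (418,221) and the tray at (182,183). Next I fit poses from depth.

```bash
cat > fit.py <<'E'
import numpy as np,cv2
S={n:np.load(n+"0.npz") for n in("scene","top")}
def rect(pts):
    (c,s,a)=cv2.minAreaRect(pts[:,:2].astype(np.float32)*1000); return np.round(c,1),np.round(s,1),round(a,1)
for n,s in S.items():
    P=s["P"];im=s["im"].astype(int);r,g,b=im[...,0],im[...,1],im[...,2]
    hsv=cv2.cvtColor(s["im"],cv2.COLOR_RGB2HSV).astype(int);H,Sa,V=hsv[...,0],hsv[...,1],hsv[...,2]
    z=P[...,2]
    def show(name,m):
        m=m.astype(np.uint8); k,l,st,ce=cv2.connectedComponentsWithStats(m)
        for i in range(1,k):
            if st[i,4]>25:
                p=P[l==i]; print(n,name,st[i,4],ce[i].round(),rect(p),"z",np.percentile(p[:,2],[5,50,95]).round(3))
    def box(x0,x1,y0,y1): return (P[...,0]>x0)&(P[...,0]<x1)&(P[...,1]>y0)&(P[...,1]<y1)
    work=box(.25,.85,-.6,.6)
    blue=(H>105)&(H<130)&(Sa>120)
    show("blue",blue&work&(z>.03)&(z<.2))
    show("captop",blue&work&(z>.09)&(z<.106))
    show("yellow",(H>20)&(H<35)&(Sa>180)&(V>60)&work&(z>.04)&(z<.12))
    show("teal",(H>75)&(H<95)&(Sa>120)&work)
    show("tealrim",(H>75)&(H<95)&(Sa>120)&work&(z>.02))
    show("green",(H>40)&(H<75)&(Sa>120)&work&(z>.04))
    show("charger",(Sa<60)&(V>60)&work&box(.3,.85,-.5,-.12)&(z>.010)&(z<.04))
    show("block",box(.3,.85,-.5,-.12)&(z>.037)&(z<.055))
    show("tall",work&(z>.09)&(z<.25))
E
python3 fit.py
```

```text
scene blue 621 [145. 172.] (array([ 811.3, -393. ]), array([ 92.7, 400.4]), 5.0) z [0.038 0.1   0.191]
scene blue 2226 [231. 232.] (array([621.7, -20.6]), array([ 93.7, 291.7]), 78.5) z [0.049 0.074 0.102]
scene blue 170 [209. 297.] (array([770.2, 191.1]), array([32. , 31.8]), 28.5) z [0.174 0.19  0.193]
scene blue 26 [460. 355.] (array([260.5, 562.3]), array([33.6,  4.9]), 67.0) z [0.084 0.093 0.101]
scene blue 35 [480. 361.] (array([266.6, 596.1]), array([15.6,  7.8]), 4.0) z [0.164 0.175 0.185]
scene captop 75 [140. 177.] (array([ 816.2, -302.5]), array([ 9.1, 67.5]), 87.7) z [0.092 0.099 0.105]
scene captop 551 [255. 220.] (array([558.9, -10.8]), array([ 51.6, 110.7]), 78.0) z [0.095 0.1   0.104]
scene yellow 55 [257. 229.] (array([564.7,  16.7]), array([10.3, 39.1]), 77.6) z [0.075 0.093 0.098]
scene teal 5294 [304. 329.] (array([561.7, 316.3]), array([239.9, 159.4]), 0.4) z [0.002 0.006 0.03 ]
scene teal 645 [238. 410.] (array([810.2, 433.3]), array([65.6, 79.9]), 88.5) z [0.005 0.01  0.019]
scene tealrim 656 [305. 331.] (array([561.7, 316.3]), array([239.9, 159.3]), 0.4) z [0.
[... 5352 characters left out ...]
 0.16 ]
top tall 757 [290. 173.] (array([558.8, -12.5]), array([ 67.3, 111.7]), 79.7) z [0.094 0.1   0.103]
top tall 667 [ 70. 199.] (array([500.4, 596.8]), array([233.3,   6.3]), 0.0) z [0.092 0.11  0.127]
top tall 427 [105. 175.] (array([567.8, 510.6]), array([63.3, 60.9]), 1.4) z [0.094 0.105 0.108]
top tall 454 [466. 180.] (array([ 522.9, -498.4]), array([62.5, 61.6]), 74.3) z [0.094 0.106 0.11 ]
top tall 91 [417. 221.] (array([ 408.7, -348.7]), array([26.8, 22.2]), 70.6) z [0.096 0.121 0.127]
top tall 458 [347. 249.] (array([ 339.7, -160.3]), array([60.8, 61.7]), 87.7) z [0.095 0.106 0.109]
top tall 281 [ 64. 286.] (array([261.9, 571. ]), array([63.4, 15.5]), 67.5) z [0.098 0.154 0.179]
```

```bash
python3 - <<'E'
import cv2
a=cv2.imread('pics/top0.png');s=cv2.resize(a[90:330,140:480],None,fx=2.3,fy=2.3,interpolation=cv2.INTER_CUBIC);cv2.imwrite('pics/topc.png',cv2.convertScaleAbs(s,alpha=1.6))
E
```

```text
(no output)
```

View pics/topc.png

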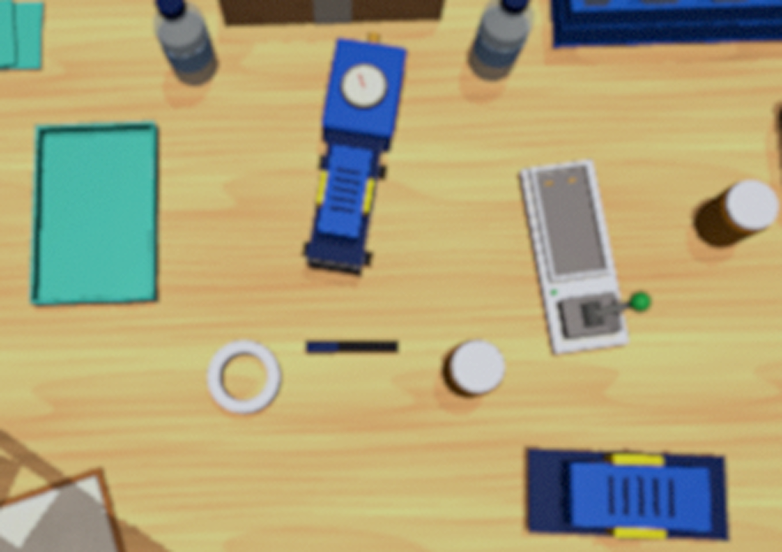

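```bash
cat >> h.py <<'E'
def down(deg): return (R.from_euler('z',deg,degrees=True)*R.from_euler('x',180,degrees=True)).as_rotvec()
E
python3 - <<'E'
from h import *
print(R.from_rotvec(manip.get_tool_rot()).as_matrix().round(2).tolist(), manip.get_ee_pos())
print(np.array(manip.camera_params("wrist")["hand_eye"]).round(3).tolist())
for nm,p,yaws in [("pump",(.558,-.012,.30),(-11.3,168.7)),("tray",(.561,.315,.3),(0.5,180.5)),("ch",(.53,-.3,.3),(6.3,186.3)),("sw",(.41,-.37,.3),(6.3,186.3,96.3,-83.7))]:
    for y in yaws: 
        q=manip.inverse_kinematics(p,down(y)); print(nm,y,None if q is None else np.round(q,2))
E
```

```text
[[-0.91, 0.41, -0.0], [0.41, 0.91, 0.0], [0.0, -0.0, -1.0]] [0.2231282  0.50272338 0.20833961]
[[-0.0, -0.962, -0.275, 0.075], [1.0, -0.0, 0.0, 0.002], [-0.0, -0.275, 0.962, -0.178], [0.0, 0.0, 0.0, 1.0]]
pump -11.3 [-0.22  0.23  1.35 -0.    1.56  1.55]
pump 168.7 [-0.22  0.23  1.35  0.    1.56 -1.59]
tray 0.5 [ 0.34  0.39  1.12 -0.    1.62  1.9 ]
tray 180.5 [ 0.34  0.39  1.12  0.    1.62 -1.24]
ch 6.3 [-0.7   0.33  1.22 -0.    1.59  0.76]
ch 186.3 [-0.7   0.33  1.22 -0.    1.59 -2.38]
sw 6.3 [-0.94  0.22  1.37 -0.    1.56  0.52]
sw 186.3 [-0.94  0.22  1.37 -0.    1.56 -2.62]
sw 96.3 [-0.94  0.22  1.37  0.    1.56 -1.05]
sw -83.7 [-0.94  0.22  1.37 -0.    1.56  2.1 ]
```

```bash
python3 - <<'E'
from h import *
manip.line_to((.223,.503,.30),v=.25)
manip.movep((.558,-.012,.28),down(168.7))
print(manip.get_time(),manip.get_ee_pos())
im,d,P,K,M=cloud("wrist","pics/w1.png"); np.savez("wrist1.npz",im=im,d=d,P=P,K=K,M=M)
for q in "cover tab_l_face tab_r_face pump_rim".split():
    print(q,[( (np.array(x["centre"])*[560,420]).round(0).tolist(),round(x["confidence"],2)) for x in manip.place_of(q,"wrist")[:3]])
hsv=cv2.cvtColor(im,cv2.COLOR_RGB2HSV).astype(int);H,S,V=[hsv[...,i] for i in range(3)];z=P[...,2]
for nm,m in [("cap",(H>105)&(H<130)&(S>110)&(z>.094)&(z<.106)),("yel",(H>20)&(H<35)&(S>150)&(z>.065)&(z<.11)),("flange",(H>105)&(H<130)&(S>110)&(z>.055)&(z<.07)),("motor",(H>105)&(H<130)&(S>110)&(z>.07)&(z<.08))]:
    k,l,st,ce=cv2.connectedComponentsWithStats(m.astype(np.uint8))
    for i in range(1,k):
        if st[i,4]>100:
            p=P[l==i];print(nm,st[i,4],ce[i].round(),[np.round(t,1) for t in cv2.minAreaRect(p[:,:2].astype(np.float32)*1000)],np.percentile(p[:,2],[5,50,95]).round(3))
E
```

```text
4.3667 [ 0.55793823 -0.01109705  0.28004737]
cover [([285.0, 185.0], 0.62)]
tab_l_face [([313.0, 187.0], 0.57)]
tab_r_face [([256.0, 188.0], 0.49)]
pump_rim [([517.0, 132.0], 0.68)]
cap 3876 [286. 188.] [array([560.7,  -8.5]), array([ 48.5, 110.3]), np.float64(79.1)] [0.099 0.1   0.102]
yel 236 [261. 188.] [array([554.8, -37.1]), array([ 7.3, 39.9]), np.float64(77.8)] [0.089 0.096 0.098]
yel 235 [311. 188.] [array([566.1,  20.5]), array([ 7.6, 39.7]), np.float64(80.0)] [0.092 0.096 0.098]
flange 1613 [286. 134.] [array([510.5,   1.2]), array([69. , 62.1]), np.float64(78.8)] [0.065 0.066 0.068]
flange 1032 [286. 236.] [array([617.5, -19.6]), array([88.3, 58.4]), np.float64(78.6)] [0.064 0.066 0.068]
motor 2728 [286. 273.] [array([687.9, -33.5]), array([92.3, 90.1]), np.float64(78.8)] [0.073 0.075 0.077]
```

View pics/w1.png

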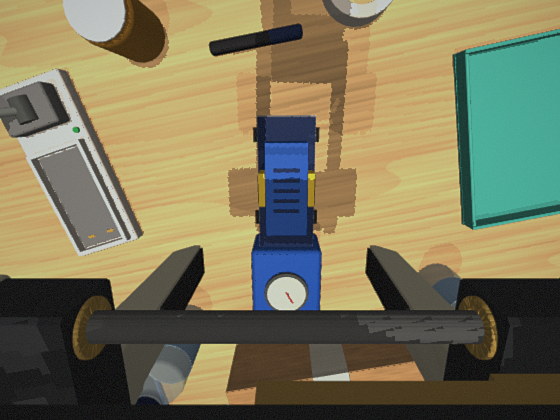

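The wrist view shows the pump cover centred at about (286,188), with tabs at columns 261 and 311. The cap measures 48.5 x 110 mm, so it is the right cover. The wrist and overhead estimates differ by about 3 mm in y, so I look again from closer.

```bash
python3 - <<'E'
from h import *
manip.line_to((.5605,-.009,.19),v=.2,orientation=down(168.9))
print(manip.get_time(),manip.get_ee_pos(),manip.get_contact_force())
im,d,P,K,M=cloud("wrist","pics/w2.png"); print(K.tolist())
hsv=cv2.cvtColor(im,cv2.COLOR_RGB2HSV).astype(int);H,S,V=[hsv[...,i] for i in range(3)];z=P[...,2]
for nm,m in [("cap",(H>105)&(H<130)&(S>110)&(z>.094)&(z<.106)),("yel",(H>20)&(H<35)&(S>150)&(z>.065)&(z<.11)),("flange",(H>105)&(H<130)&(S>110)&(z>.055)&(z<.07)),("motor",(H>105)&(H<130)&(S>110)&(z>.07)&(z<.08))]:
    k,l,st,ce=cv2.connectedComponentsWithStats(m.astype(np.uint8))
    for i in range(1,k):
        if st[i,4]>100:
            p=P[l==i];print(nm,st[i,4],ce[i].round(),[np.round(t,1) for t in cv2.minAreaRect(p[:,:2].astype(np.float32)*1000)],np.percentile(p[:,2],[5,50,95]).round(3))
# fingers near: columns of inner edges on rows
for r in (250,270,290):
    row=d[r]; print(r,[(c,round(float(row[c]),3),round(float(row[c+1]),3)) for c in range(100,460) if abs(row[c]-row[c+1])>.04])
E
```

```text
5.2167 [ 0.5609686  -0.00903045  0.19072283] [ 0.71491309 -0.12195105 -0.16828318]
[[315.1066440293102, 0.0, 284.5721273059532], [0.0, 315.1066440293102, 211.56664961449698], [0.0, 0.0, 1.0]]
cap 6568 [284. 204.] [array([560.5,  -8.4]), array([ 49.1, 109.7]), np.float64(78.9)] [0.099 0.1   0.102]
yel 394 [251. 205.] [array([554.6, -37.1]), array([ 8.3, 39.5]), np.float64(79.0)] [0.088 0.096 0.097]
yel 399 [316. 205.] [array([565.9,  20.5]), array([ 8.2, 39.5]), np.float64(78.9)] [0.088 0.096 0.097]
flange 2730 [284. 134.] [array([510.9,   1.5]), array([69.2, 62.2]), np.float64(78.8)] [0.065 0.066 0.068]
flange 1506 [284. 265.] [array([618.4, -19.7]), array([89.4, 56.7]), np.float64(79.0)] [0.064 0.066 0.068]
motor 2553 [284. 294.] [array([660.2, -27.6]), array([92., 34.]), np.float64(78.6)] [0.072 0.075 0.076]
motor 2199 [284. 363.] [array([741.3, -43.6]), array([92.4, 47.9]), np.float64(78.6)] [0.074 0.075 0.076]
250 [(176, 0.394, 0.171), (202, 0.178, 0.395), (249, 0.395, 0.326), (317, 0.326, 0.395), (366, 0.396, 0.178), (392, 0.172, 0.396)]
270 [(153, 0.402, 0.148), (204, 0.182, 0.403), (243, 0.404, 0.356), (324, 0.36, 0.403), (364, 0.403, 0.182), (415, 0.148, 0.403), (433, 0.404, 0.0), (434, 0.0, 0.404)]
290 [(111, 0.088, 0.411), (133, 0.41, 0.131), (192, 0.159, 0.0), (193, 0.0, 0.162), (194, 0.162, 0.409), (225, 0.409, 0.0), (226, 0.0, 0.411), (239, 0.412, 0.332), (327, 0.331, 0.412), (374, 0.411, 0.162), (435, 0.131, 0.41), (457, 0.41, 0.088)]
```

View pics/w2.png

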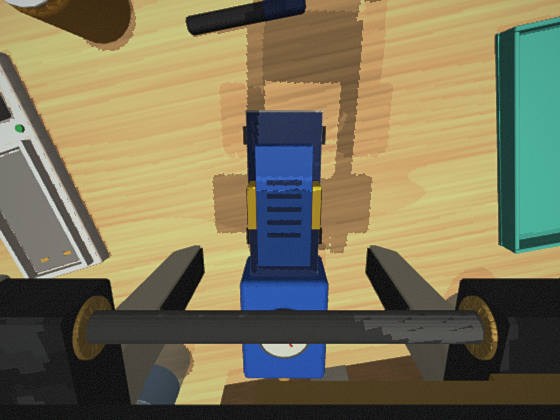

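Tabs and jaws share the same column (about 284.5), so the gripper is centred and aligned at yaw 168.9. Now descend and squeeze.

```bash
python3 - <<'E'
from h import *
print(manip.line_to((.5605,-.009,.083),v=.12,orientation=down(168.9),stop_force=12), manip.get_ee_pos(), manip.get_contact_force())
manip.move_gripper(.060); print(manip.get_width(),manip.get_contact_force(),manip.get_ee_pos())
manip.move_gripper(.045); manip.dwell(.2); print(manip.get_width(),manip.get_contact_force(),manip.get_ee_pos(),manip.get_time())
im,d,P,K,M=cloud("wrist","pics/w3.png")
E
```

```text
False [ 0.56120375 -0.00914503  0.08383645] [0.43797232 0.17231405 0.48233534]
0.05994369835231018 [-0.37667396  0.29731366  2.1468324 ] [ 0.56068686 -0.00901565  0.08331187]
0.04890247704684631 [-1.41590983  0.14004886  5.00674526] [ 0.56069344 -0.00905141  0.0833852 ] 7.6
```

View pics/w3.png

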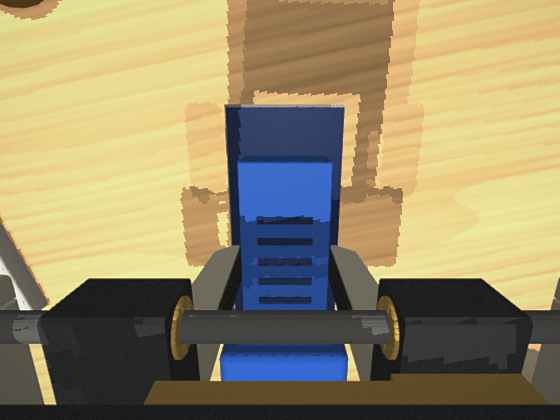

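The opening is 49 mm, so both tabs are fully in with a balanced side force. The picture shows the fingers on either side of the cap. Lift.

```bash
python3 - <<'E'
from h import *
print(manip.line_to((.5605,-.009,.14),v=.08,stop_force=25), manip.get_ee_pos(), manip.get_contact_force(), manip.get_width())
im,d,P,K,M=cloud("scene","pics/s4.png")
print(manip.get_time())
E
python3 -c "
import cv2
a=cv2.imread('pics/s4.png')[130:330,120:400];cv2.imwrite('pics/s4c.png',cv2.resize(a,None,fx=2.5,fy=2.5))"
```

```text
False [ 0.56007981 -0.00890398  0.13948176] [-0.06680052 -0.07500958 -1.23915844] 0.04874332390791263
8.5667
```

View pics/s4c.png

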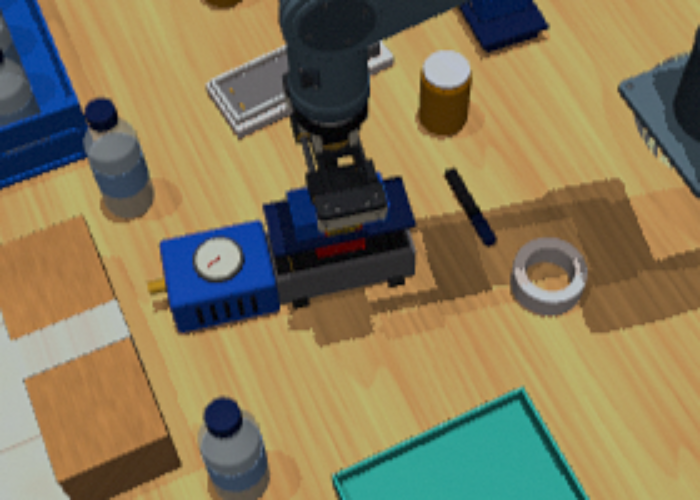

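The cover is off and held level, and the red handle is visible in the bay. Next, the tray.

```bash
python3 - <<'E'
from h import *
manip.line_to((.5605,-.009,.175),v=.15)
manip.line_to((.562,.316,.175),v=.2,orientation=down(180.5))
print(manip.get_width(),manip.get_ee_pos())
manip.line_to((.562,.316,.065),v=.15)
print(manip.get_contact_force())
print(manip.line_to((.562,.316,.040),v=.03,stop_force=5), manip.get_ee_pos(), manip.get_contact_force())
manip.dwell(.2)
im,d,P,K,M=cloud("wrist","pics/w5.png");cloud("scene","pics/s5.png")
print(manip.get_contact_force(),manip.get_ee_pos(),manip.get_width(),manip.get_time())
E
```

```text
0.04871807710890896 [0.5622096  0.3150072  0.17502328]
[-0.066652   -0.06851825 -0.75414562]
True [0.56167509 0.31586623 0.04324264] [-0.03554427 -0.62876469  3.96880268]
[-4.12041983e-03  1.40400097e-01  4.57507981e+00] [0.56166182 0.31587833 0.04322368] 0.04878118862170681 12.5917
```

View pics/s5.png

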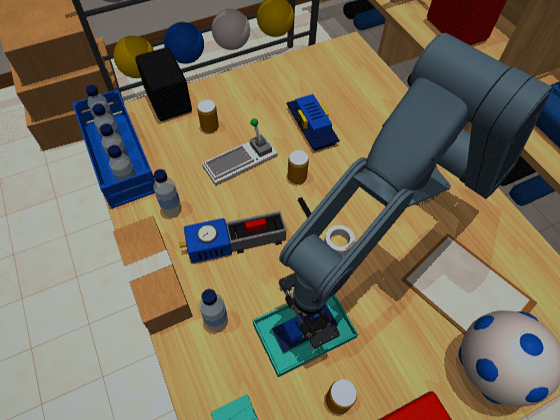

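Contact came at z = 0.0432, where 0.0434 was predicted, so the cover stands on the tray floor. Release it and go look at the pack.

```bash
python3 - <<'E'
from h import *
manip.move_gripper(.090)
manip.line_to((.562,.316,.20),v=.2)
manip.dwell(.05)
im,d,P,K,M=cloud("wrist","pics/w6.png")
z=P[...,2];hsv=cv2.cvtColor(im,cv2.COLOR_RGB2HSV).astype(int)
m=((hsv[...,0]>105)&(hsv[...,0]<130)&(hsv[...,1]>110)&(z>.05)&(z<.07));print("cap",cv2.minAreaRect(P[m][:,:2].astype(np.float32)*1000),np.percentile(z[m],[2,50,98]))
manip.line_to((.5605,-.009,.20),v=.3,orientation=down(168.9))
im,d,P,K,M=cloud("wrist","pics/w7.png");print(manip.get_ee_pos(),manip.get_time())
z=P[...,2];hsv=cv2.cvtColor(im,cv2.COLOR_RGB2HSV).astype(int);H,S,V=[hsv[...,i] for i in range(3)]
m=((H<8)|(H>172))&(S>120)&(z>.06)&(z<.09)
k,l,st,ce=cv2.connectedComponentsWithStats(m.astype(np.uint8))
for i in range(1,k):
    if st[i,4]>50:
        p=P[l==i];print(st[i],ce[i],cv2.minAreaRect(p[:,:2].astype(np.float32)*1000),np.percentile(p[:,2],[5,50,95]))
E
```

```text
cap ((580.376708984375, 175.0454559326172), (113.48365020751953, 346.8815002441406), 7.667988300323486) [0.05852173 0.06040655 0.06202596]
[ 0.56034069 -0.00769431  0.19990569] 15.7417
[ 273  169   19   62 1145] [281.82270742 199.23231441] ((560.2783203125, -9.142427444458008), (17.914562225341797, 59.21503829956055), 78.82786560058594) [0.07788959 0.08026437 0.08149011]
```

View pics/w6.png

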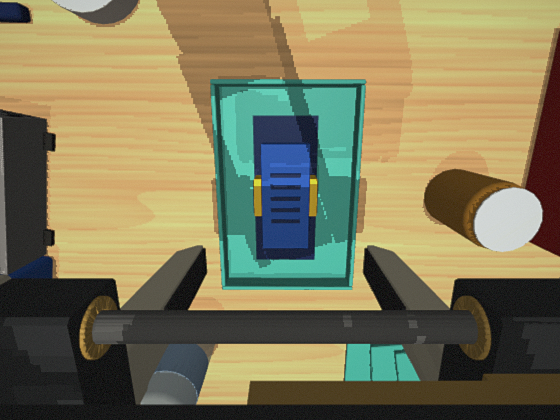

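View pics/w7.png

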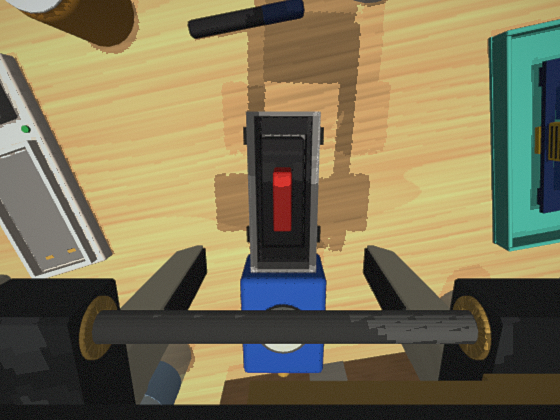

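The cover lies flat mid-tray at (286,188). The red handle is upright in the bay at (282,199), with its top at z = 0.080 as expected. Next I grip and lift the pack.

```bash
python3 - <<'E'
from h import *
manip.line_to((.560,-.0095,.11),v=.15,orientation=down(168.9)); 
print(manip.line_to((.560,-.0095,.073),v=.08,stop_force=12), manip.get_ee_pos(), manip.get_contact_force())
manip.move_gripper(.010); manip.dwell(.1)
print(manip.get_width(),manip.get_ee_pos(),manip.get_contact_force())
print(manip.line_to((.560,-.0095,.145),v=.08,stop_force=25), manip.get_ee_pos(), manip.get_contact_force(), manip.get_width())
manip.line_to((.560,-.0095,.20),v=.15)
cloud("scene","pics/s8.png");print(manip.get_time(),manip.get_contact_force(), manip.get_width())
E
python3 -c "
import cv2
a=cv2.imread('pics/s8.png')[100:300,120:400];cv2.imwrite('pics/s8c.png',cv2.resize(a,None,fx=2.5,fy=2.5))"
```

```text
False [ 0.56021877 -0.00957001  0.07317406] [-0.21878576 -0.57718469 -0.58535417]
0.009895818886573437 [ 0.55999506 -0.00951643  0.07300132] [-0.16274033 -0.52215169 -0.48282177]
False [ 0.55956228 -0.00942171  0.14439537] [ 0.91511779 -0.05842674 -1.16433745] 0.00989344926916855
20.1333 [ 0.43885153 -0.09927431 -1.1640074 ] 0.010275972352573293
```

View pics/s8c.png

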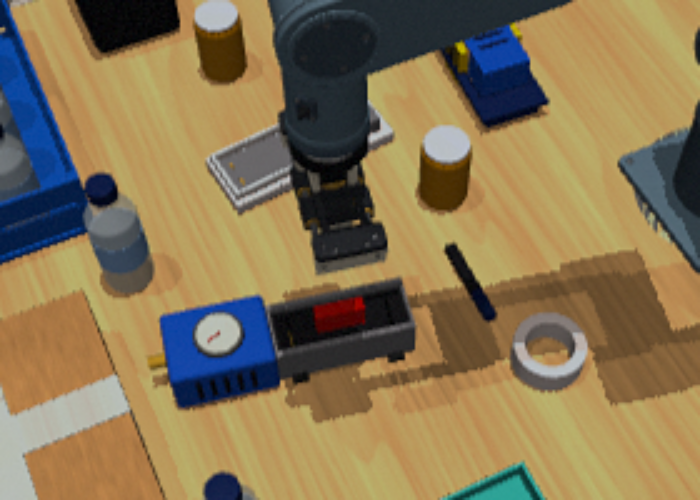

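The gripper closed to 10 mm, narrower than the 18 mm handle. The picture shows the handle still in the bay at (340,312), so the grip missed. I look again.

```bash
python3 - <<'E'
from h import *
im,d,P,K,M=cloud("wrist","pics/w9.png");np.savez("w9.npz",im=im,d=d,P=P);print(manip.get_ee_pos(),manip.get_time())
z=P[...,2];hsv=cv2.cvtColor(im,cv2.COLOR_RGB2HSV).astype(int);H,S,V=[hsv[...,i] for i in range(3)]
m=((H<8)|(H>172))&(S>120)&(z>.0)&(z<.2)
k,l,st,ce=cv2.connectedComponentsWithStats(m.astype(np.uint8))
for i in range(1,k):
    if st[i,4]>50:
        p=P[l==i];print(st[i],ce[i],cv2.minAreaRect(p[:,:2].astype(np.float32)*1000),np.percentile(p[:,2],[5,50,95]))
E
```

```text
[ 0.55908168 -0.00929398  0.19845008] 20.1833
[ 274  168   20   65 1228] [283.6213355  199.74837134] ((566.5961303710938, -10.633522033691406), (20.969818115234375, 72.25025939941406), 79.28394317626953) [0.0448736  0.08012589 0.08147667]
```

View pics/w9.png

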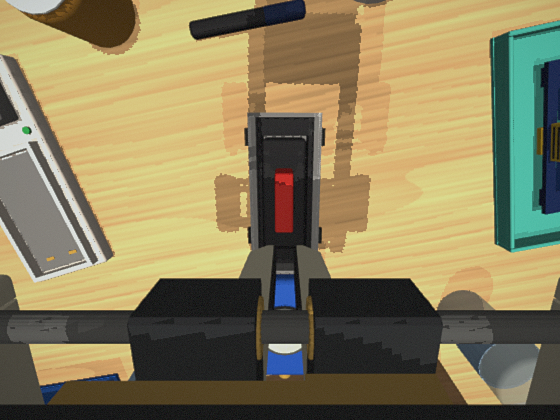

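```bash
python3 - <<'E'
from h import *
w=np.load("w9.npz");P=w["P"];d=w["d"]
p0=np.array([.55908,-.00929,.19845]);a=np.deg2rad(168.9);Rm=R.from_rotvec(down(168.9)).as_matrix()
T=(P-p0)@Rm   # tool coords
for c in (250,258,266,270,300,305,312,320):
    print(c,[(r,(T[r,c]*1000).round(0).tolist()) for r in range(240,290,8)])
E
python3 -c "
import cv2
a=cv2.imread('pics/w9.png')[150:350,200:370];cv2.imwrite('pics/w9c.png',cv2.resize(a,None,fx=4,fy=3,interpolation=2))"
```

```text
250 [(240, [-67.0, -42.0, 190.0]), (248, [-80.0, -43.0, 197.0]), (256, [7.0, -17.0, -27.0]), (264, [7.0, -16.0, -36.0]), (272, [8.0, -15.0, -46.0]), (280, [34.0, -8.0, -102.0]), (288, [34.0, -7.0, -106.0])]
258 [(240, [-49.0, -27.0, 143.0]), (248, [-57.0, -27.0, 140.0]), (256, [7.0, -12.0, -27.0]), (264, [7.0, -12.0, -37.0]), (272, [7.0, -11.0, -45.0]), (280, [34.0, -6.0, -103.0]), (288, [34.0, -5.0, -107.0])]
266 [(240, [-53.0, -19.0, 153.0]), (248, [7.0, -9.0, -16.0]), (256, [8.0, -8.0, -27.0]), (264, [7.0, -8.0, -36.0]), (272, [8.0, -7.0, -46.0]), (280, [7.0, -7.0, -53.0]), (288, [8.0, -6.0, -60.0])]
270 [(240, [-53.0, -15.0, 154.0]), (248, [8.0, -7.0, -17.0]), (256, [8.0, -6.0, -28.0]), (264, [7.0, -6.0, -36.0]), (272, [8.0, -5.0, -46.0]), (280, [7.0, -5.0, -52.0]), (288, [6.0, -5.0, -58.0])]
300 [(240, [-53.0, 19.0, 155.0]), (248, [7.0, 10.0, -16.0]), (256, [8.0, 9.0, -28.0]), (264, [8.0, 9.0, -37.0]), (272, [8.0, 8.0, -46.0]), (280, [7.0, 8.0, -52.0]), (288, [7.0, 8.0, -60.0])]
305 [(240, [-60.0, 26.0, 171.0]), (248, [8.0, 13.0, -17.0]), (256, [7.0, 12.0, -27.0]), (264, [7.0, 11.0, -37.0]), (272, [7.0, 11.0, -45.0]), (280, [7.0, 10.0, -52.0]), (288, [8.0, 10.0, -60.0])]
312 [(240, [-47.0, 31.0, 138.0]), (248, [-57.0, 31.0, 139.0]), (256, [7.0, 16.0, -27.0]), (264, [8.0, 15.0, -37.0]), (272, [8.0, 14.0, -46.0]), (280, [34.0, 9.0, -103.0]), (288, [34.0, 8.0, -107.0])]
320 [(240, [-68.0, 46.0, 192.0]), (248, [-81.0, 47.0, 197.0]), (256, [7.0, 20.0, -27.0]), (264, [7.0, 19.0, -36.0]), (272, [7.0, 18.0, -44.0]), (280, [34.0, 11.0, -103.0]), (288, [34.0, 10.0, -108.0])]
```

View pics/w9c.png

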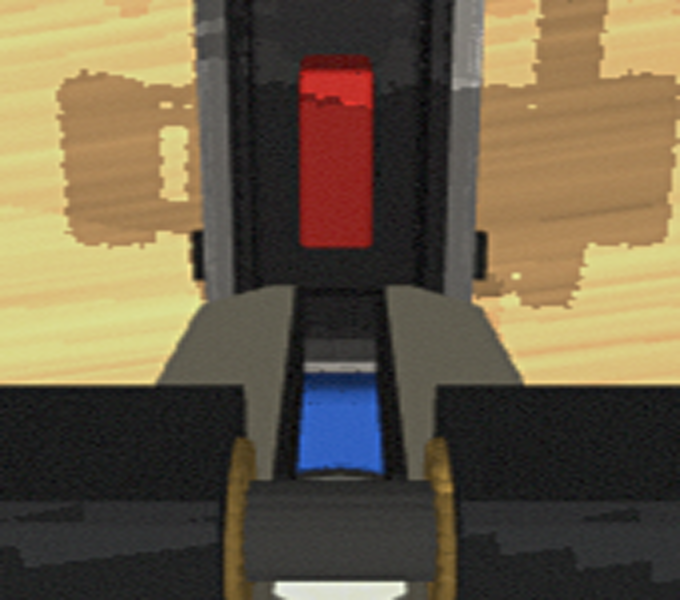

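The wrist depth puts the fingertips about 10–14 mm behind the reported TCP, not 11 mm ahead of it. That fits the missed handle, and it means the cover was held only by the top of its tabs. I go about 18 mm lower, guarded by a force stop.

```bash
python3 - <<'E'
from h import *
manip.move_gripper(.06)
manip.line_to((.560,-.0095,.09),v=.2,orientation=down(168.9)); manip.dwell(.1); print(manip.get_contact_force())
print(manip.line_to((.560,-.0095,.056),v=.05,stop_force=5), manip.get_ee_pos(), manip.get_contact_force())
manip.move_gripper(.010); manip.dwell(.1)
print(manip.get_width(),manip.get_ee_pos(),manip.get_contact_force())
cloud("wrist","pics/w10.png");print(manip.get_time())
E
```

```text
[ 0.04585294 -0.53771189 -1.27435766]
False [ 0.56016386 -0.00952023  0.05604378] [0.75577206 0.14336926 0.36589532]
0.01760407674787855 [ 0.55999936 -0.00961229  0.05600989] [-0.50145971 -1.54876573  0.48087335]
23.65
```

View pics/w10.png

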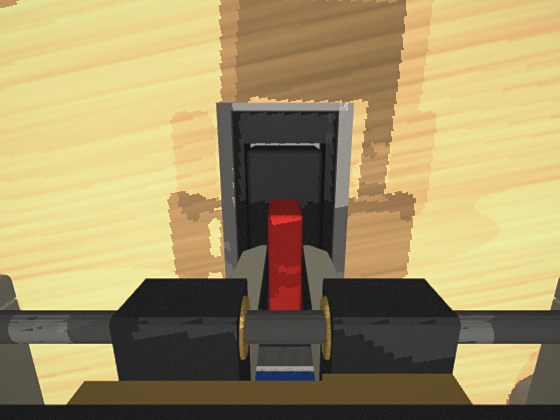

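The handle is gripped now: the width reads 17.6 mm, and the picture shows the red bar between the pads at (285,260). Lift, and meanwhile refine the charger pose from the earlier wrist view.

```bash
python3 - <<'E'
from h import *
print(manip.line_to((.560,-.0095,.13),v=.1,stop_force=25), manip.get_width(), manip.get_contact_force())
manip.line_to((.560,-.0095,.18),v=.15); print(manip.get_width(), manip.get_ee_pos())
cloud("scene","pics/s11.png");print(manip.get_time())
for n in("wrist1","top0","scene0"):
    w=np.load(n+".npz");P=w["P"];im=w["im"];z=P[...,2]
    hsv=cv2.cvtColor(im,cv2.COLOR_RGB2HSV).astype(int)
    B=(P[...,0]>.34)&(P[...,0]<.66)&(P[...,1]>-.39)&(P[...,1]<-.2)
    if n!="wrist1":B&=P[...,0]>.44
    for lo,hi in((.027,.037),(.012,.037)):
        m=(B&(z>lo)&(z<hi)).astype(np.uint8)
        k,l,st,ce=cv2.connectedComponentsWithStats(m)
        for i in range(1,k):
            if st[i,4]>150:print(n,lo,st[i],[np.round(t,1) for t in cv2.minAreaRect(P[l==i][:,:2].astype(np.float32)*1000)])
E
python3 -c "
import cv2
a=cv2.imread('pics/s11.png')[100:300,120:400];cv2.imwrite('pics/s11c.png',cv2.resize(a,None,fx=2.5,fy=2.5))"
```

```text
False 0.017964723479206784 [ 0.87909478  0.05464785 -4.44980942]
0.017628215675525 [ 0.55968254 -0.00946101  0.1792952 ]
25.075
wrist1 0.027 [ 21  82  48  55 269] [array([ 421.5, -294.4]), array([39. , 80.6]), np.float64(44.2)]
wrist1 0.027 [  25  139  105  117 1815] [array([ 531.6, -296.5]), array([150.2,  80.7]), np.float64(6.5)]
wrist1 0.012 [    0    68   140   188 10496] [array([ 489.3, -300.3]), array([245.1,  97.7]), np.float64(6.4)]
top0 0.027 [371 160  35  53 316] [array([ 529.2, -298.9]), array([152.1,  82.2]), np.float64(6.1)]
top0 0.012 [ 366  160   43   57 1791] [array([ 522. , -301.1]), array([173.9,  97.3]), np.float64(6.6)]
scene0 0.027 [204 144  50  35 261] [array([ 530.6, -299.2]), array([151.3,  86.7]), np.float64(7.7)]
scene0 0.012 [ 202  143   56   41 1191] [array([ 522.5, -298.6]), array([176.4, 100.1]), np.float64(6.9)]
```

View pics/s11c.png

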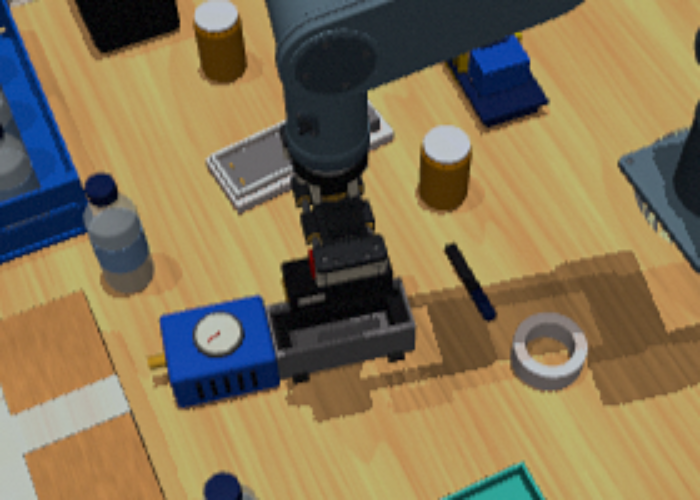

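The pack is out and hanging level in the jaws, with width still 17.6 mm. The bed centre is at about (0.5312, -0.297) with yaw 6.4°, and all three views agree within about 3 mm. Carry it over and set it down.

```bash
python3 - <<'E'
from h import *
manip.line_to((.5312,-.297,.18),v=.2,orientation=down(186.4))
manip.line_to((.5312,-.297,.115),v=.15); manip.dwell(.15)
print(manip.get_width(),manip.get_ee_pos(),manip.get_contact_force())
cloud("wrist","pics/w12.png");cloud("scene","pics/s12.png");print(manip.get_time())
E
python3 -c "
import cv2
a=cv2.imread('pics/s12.png')[80:230,150:360];cv2.imwrite('pics/s12c.png',cv2.resize(a,None,fx=3,fy=3))"
```

```text
0.017893227229171756 [ 0.53212029 -0.29760929  0.11659272] [ 0.76923076  0.26803804 -4.08409091]
27.5
```

View pics/s12c.png

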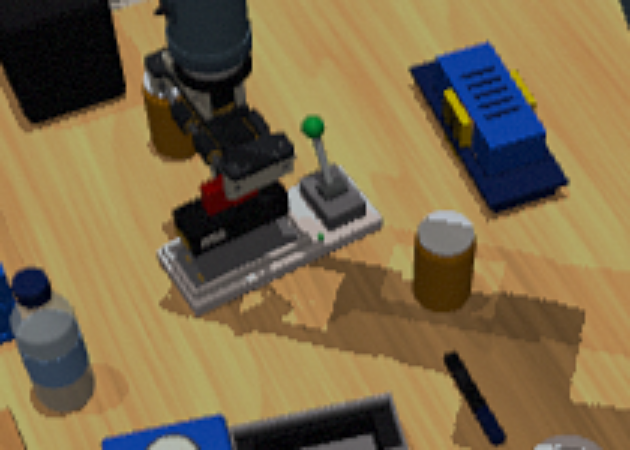

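View pics/w12.png

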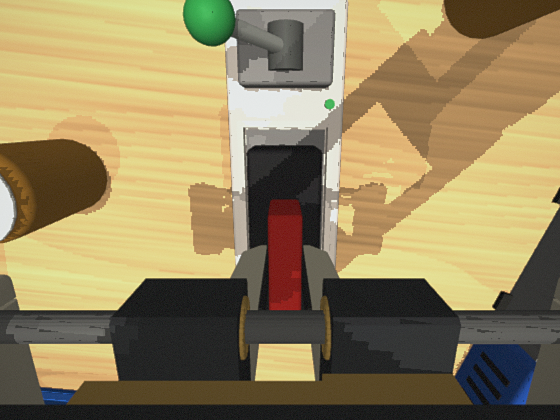

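The wrist view shows the pack (columns 246–323) centred over the charger (about 235–337). Lower until contact, expected at z = 0.071.

```bash
python3 - <<'E'
from h import *
manip.line_to((.5312,-.297,.085),v=.1); manip.dwell(.1)
print(manip.get_contact_force(),manip.get_ee_pos())
print(manip.line_to((.5312,-.297,.067),v=.03,stop_force=5), manip.get_ee_pos(), manip.get_contact_force())
manip.dwell(.2)
print(manip.get_ee_pos(), manip.get_contact_force(),manip.get_width(),manip.get_time())
cloud("wrist","pics/w13.png");cloud("scene","pics/s13.png")
E
python3 -c "
import cv2
a=cv2.imread('pics/s13.png')[80:230,150:360];cv2.imwrite('pics/s13c.png',cv2.resize(a,None,fx=3,fy=3))"
```

```text
[-0.21815498  1.31794264 -3.28711769] [ 0.53164464 -0.29737915  0.08564443]
True [ 0.53124719 -0.29743337  0.0707062 ] [ 0.17312327 -1.57594623  3.03041452]
[ 0.5312322  -0.29742206  0.07070593] [ 0.76144816 -2.13158596  5.56014051] 0.01789318990555325 28.7417
```

View pics/s13c.png

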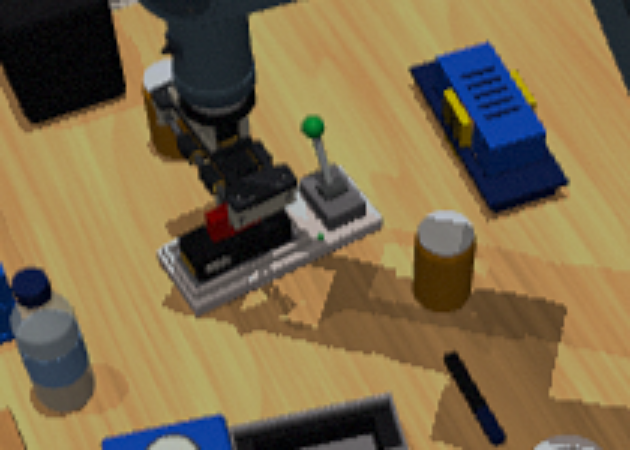

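View pics/w13.png

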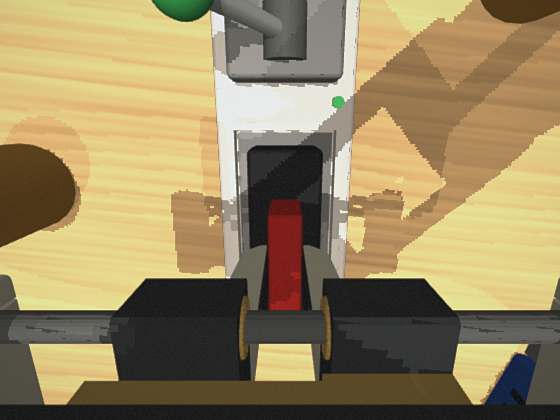

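Contact came at z = 0.0707, as predicted, and the pack sits inside the bed rim. Release, retreat and check.

```bash
python3 - <<'E'
from h import *
manip.move_gripper(.060)
manip.line_to((.5312,-.297,.22),v=.2); manip.dwell(.05)
im,d,P,K,M=cloud("wrist","pics/w14.png");z=P[...,2];print(manip.get_time(),manip.get_width())
hsv=cv2.cvtColor(im,cv2.COLOR_RGB2HSV).astype(int);H,S,V=[hsv[...,i] for i in range(3)]
B=(P[...,0]>.34)&(P[...,0]<.66)&(P[...,1]>-.39)&(P[...,1]<-.2)
for nm,m in [("handle",B&((H<8)|(H>172))&(S>120)&(z>.08)&(z<.105)),("bodytop",B&(z>.05)&(z<.066)&(V<90)),("rim",B&(z>.027)&(z<.037)),("ball",(H>40)&(H<75)&(S>120)&(z>.09)&(z<.13))]:
    k,l,st,ce=cv2.connectedComponentsWithStats(m.astype(np.uint8))
    for i in range(1,k):
        if st[i,4]>150:print(nm,st[i],[np.round(t,1) for t in cv2.minAreaRect(P[l==i][:,:2].astype(np.float32)*1000)],np.percentile(P[l==i][:,2],[5,50,95]).round(4))
E
```

```text
30.6917 0.05991563821185245
handle [ 274  170   18   61 1082] [array([ 531.8, -296.9]), array([59.4, 17.3]), np.float64(6.4)] [0.0936 0.0953 0.0965]
bodytop [270  56  25  32 356] [array([ 408.1, -310.9]), array([29.4, 23.9]), np.float64(6.9)] [0.0507 0.0544 0.0568]
bodytop [ 261  138   44  107 3332] [array([ 531.5, -296.8]), array([118.5,  46. ]), np.float64(6.4)] [0.0575 0.0593 0.0606]
rim [ 248  123   70  126 1730] [array([ 531.5, -296.6]), array([149.4,  78.2]), np.float64(6.4)] [0.031  0.0334 0.0346]
ball [221  43  31  34 798] [array([ 412.8, -348. ]), array([23.6, 23.4]), np.float64(55.5)] [0.1176 0.1232 0.1265]
```

View pics/w14.png

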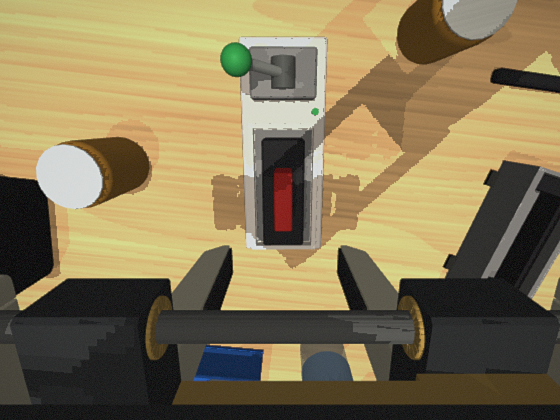

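The pack is centred in the bed within 1 mm at (283,195), and the ball is at (236,59). Now the switch.

```bash
python3 - <<'E'
from h import *
manip.move_gripper(0.0)
c=np.array([.5313,-.2970]);a=np.deg2rad(6.4);Rm=np.array([[np.cos(a),-np.sin(a)],[np.sin(a),np.cos(a)]])
W=lambda x,y,z:(*(c+Rm@[x,y]),z)
manip.line_to(W(-.125,-.098,.20),v=.25,orientation=down(186.4))
manip.line_to(W(-.125,-.098,.090),v=.15); manip.dwell(.1)
print(manip.get_contact_force(),manip.get_ee_pos())
print(manip.line_to(W(-.125,.012,.090),v=.06,stop_force=6))
p=np.array(manip.get_ee_pos());print("charger xy",Rm.T@(p[:2]-c),p[2],manip.get_contact_force(),manip.get_time())
im,d,P,K,M=cloud("wrist","pics/w15.png");cloud("scene","pics/s15.png")
E
python3 -c "
import cv2
a=cv2.imread('pics/s15.png')[80:230,150:360];cv2.imwrite('pics/s15c.png',cv2.resize(a,None,fx=3,fy=3))"
```

```text
[ 0.03035811  0.05465586 -0.53130506] [ 0.418755   -0.40898064  0.0913181 ]
True
charger xy [-0.12501746  0.0100871 ] 0.08986367695588016 [-0.01882033 -1.4677986   1.11070962] 35.2417
```

View pics/s15c.png

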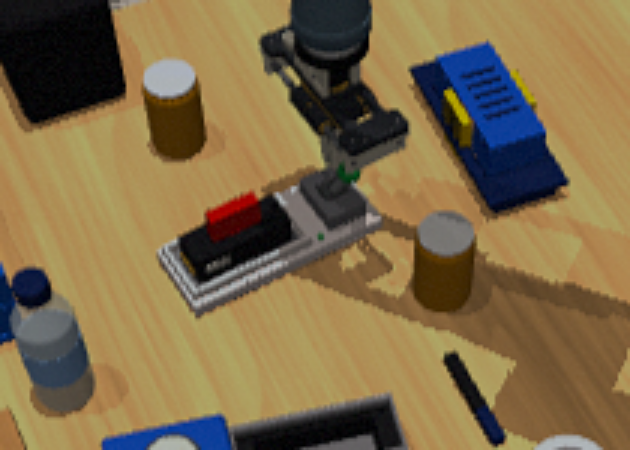

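View pics/w15.png

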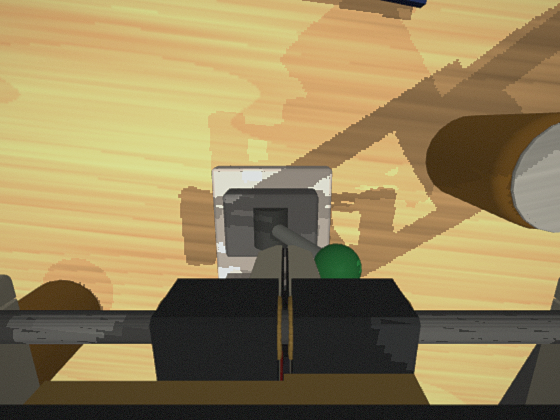

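The lever has swung to +y, with the ball at (338,263) on the right of the fingers. It stopped on the force limit at the end of travel. Back off, rise and check everything.

```bash
python3 - <<'E'
from h import *
c=np.array([.5313,-.2970]);a=np.deg2rad(6.4);Rm=np.array([[np.cos(a),-np.sin(a)],[np.sin(a),np.cos(a)]])
W=lambda x,y,z:(*(c+Rm@[x,y]),z)
manip.line_to(W(-.125,-.02,.090),v=.1)
manip.line_to(W(-.125,-.02,.30),v=.2)
manip.line_to((.40,.05,.36),v=.3)
manip.dwell(.2);print(manip.get_contact_force(),manip.get_time())
def comp(nm,m,P,n=40):
    k,l,st,ce=cv2.connectedComponentsWithStats(m.astype(np.uint8))
    for i in range(1,k):
        if st[i,4]>n:print(nm,st[i,4],ce[i].round(),[np.round(t,1) for t in cv2.minAreaRect(P[l==i][:,:2].astype(np.float32)*1000)],np.percentile(P[l==i][:,2],[5,50,95]).round(4))
for n in("scene","top"):
    im,d,P,K,M=cloud(n,f"pics/{n}16.png");z=P[...,2]
    hsv=cv2.cvtColor(im,cv2.COLOR_RGB2HSV).astype(int);H,S,V=[hsv[...,i] for i in range(3)]
    B=(P[...,0]>.34)&(P[...,0]<.66)&(P[...,1]>-.42)&(P[...,1]<-.2)
    comp(n+" ball",B&(H>40)&(H<75)&(S>120)&(z>.09)&(z<.135),P,15)
    comp(n+" handle",B&((H<8)|(H>172))&(S>120)&(z>.08)&(z<.105),P)
    T=(P[...,0]>.4)&(P[...,0]<.7)&(P[...,1]>.2)&(P[...,1]<.43)
    comp(n+" cap",T&(z>.054)&(z<.068)&(H>100)&(H<130),P)
E
```

```text
[-0.29911161 -0.27516485 -0.35034652] 38.6333
scene ball 44 [266. 137.] [array([ 403.2, -271.4]), array([21.1, 21.8]), np.float64(31.2)] [0.1105 0.1198 0.1264]
scene handle 119 [227. 150.] [array([ 530.2, -297.9]), array([60.5, 19.5]), np.float64(3.8)] [0.081  0.0927 0.0986]
scene cap 748 [305. 322.] [array([560.5, 313.7]), array([110.1,  48.8]), np.float64(1.0)] [0.0558 0.0598 0.0636]
top ball 57 [390. 225.] [array([ 400.7, -273.3]), array([20.5, 18.6]), np.float64(77.5)] [0.1169 0.1235 0.1269]
top handle 166 [393. 181.] [array([ 529.3, -299.7]), array([60.3, 19.2]), np.float64(5.4)] [0.0839 0.0944 0.098 ]
```

View pics/scene16.png

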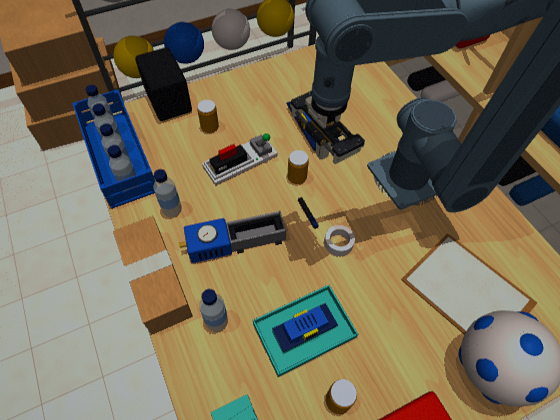

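The cover lies flat in the tray at (305,322), the pack sits in the bed, and the lever is over with its ball within 2 mm of the full-on position. No object looks disturbed and the arm is clear, so I hand in.

```bash
python3 -c "
from rig import manip
print(manip.close_job())"
```

```text
the job is handed in; nothing more can be done
None
```

The cover is in the tray, the pack is in the charger bed and the switch is on. I handed in soon after 38.6 s of the 67 s; no verdict was reported.

**What I did:** I squeezed the tabs to a 49 mm opening, lifted the cover off and set it down in the tray, with contact felt. I lifted the pack by its handle and set it down in the bed, with contact at the predicted height. Then I pushed the switch until it met its end stop.

**Last checks, all good:**
- **Cover:** lying flat and within about 2 mm of the tray's centre, with its cap top about 60 mm up, where 59 mm was expected.
- **Pack:** within 1 mm of the bed's centre in the close wrist view after release. In the final views from the fixed cameras it had not moved beyond their error.
- **Switch:** the ball is within 2 mm of its full-on position.
- **Surroundings:** in the pictures the cans, bottles, marker and tape look undisturbed and the arm is clear. I judged this by eye and did not measure their positions again.

**What disagreed:**
- **First pack grip missed:** the jaws closed above the handle and moved nothing. The fingertips turned out to be about 10 mm behind the reported TCP, not 11 mm ahead of it, so I went 17 mm lower and gripped it at 17.6 mm. This also means the cover was probably carried by only the top few millimetres of its tabs.
- **Camera offset:** the wrist and fixed cameras differed by about 3 mm in y. I used the wrist view, aligned to the jaws.

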